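Fit the dosing disc onto the studs of the plum counter's drive

TASK

Fit the loose dosing disc onto the drive unit of the plum counter: pick it up by its black grip, set it on the centre pin, and turn it gently by feel until its five holes find the five studs and it slides down fully home, flat on the flange. Press and turn with light force only, never force it down onto the studs; then let go, leaving the things around it where they are.

Things in the scene. Friction and masses are not known exactly. Their poses are not given: they have to be found in the camera images.
- disc_grip (a point): Centre of the grip of the dosing disc, on its axis, 46 mm above its underside; z up (sizes in mm). The grip is a black upright bar, 36 long (point x), 14 thick (point y: pinch it here), 32 high, from 30 to 62 above the underside. It stands on a boss 40 across that reaches 30 above the underside.
- disc: The dosing disc, loose aluminium, about 0.32 kg, lies flat, right way up. 140 mm across, 10 mm thick, ten scalloped pockets in its rim. Five through holes 14 wide, evenly spaced (72 deg) on a 32 radius, one at +x. From below, a blind centre bore 23 across and 26 deep takes the drive's pin. Origin: centre of the underside, z up, x along the grip bar.
- drive: Drive unit, a low round white housing 152 mm across, fixed to the table; origin at the centre of its underside, z up. The steel flange on top (100 mm across) stands at any turn, held by a brake (about 0.8 N m turns it against the brake, so pressing hard drags it along). That turn is NOT given by this frame's x and y axes: see it or feel for it.
- flange_face (a point): Centre of the flange's flat upper face, 48 mm above the drive's origin; z up (x, y as the drive's, not the studs'). From it rise five studs 10 mm across, 12 mm high (top 2.5 bevelled to 7 across), evenly spaced (72 deg) on a 32 radius. When the holes meet the studs (to about 3 deg) the disc slides down 12 mm and its underside lies on this face: grip centre then 46 above this point.
- pin_tip (a point): Top of the fixed centre pin on the drive's axis, 24 mm above the flange face; pin 20 mm across, its top 6 a cone down to 10 across. It enters the disc's bore first and centres it (1.5 play all round). The disc then rides on the stud tops, grip centre 58 above the flange face, and must be turned, at most 72 deg either way. About 5 N of push is enough; stop turning once it drops.
- plum_cup: bystander: clear lidded cup with plums, 113 across, 52 mm high; origin under its middle
- tape: bystander: roll of packing tape lying flat, 83 across, 24 mm high; origin under its middle
- salt: bystander: small shaker jar with a red cap, 45 across, 106 mm high; origin under its middle
- wipes: bystander: flat white plastic pack, 106 x 236 x 28 mm; origin under its middle
- marker: bystander: black marker pen lying down, 17 x 130 x 20 mm; origin under its middle
- pen: bystander: lime marker pen lying down, 17 x 110 x 20 mm; origin under its middle

How it is judged:
On the way:
1. the disc has been lifted clear of the table (height (world z) of disc_grip above 0.125 m), for 0.1 s.
At the end, for the whole second after the job is handed in: The disc sits on the drive with all five studs through its holes: grip centre within 4 mm of the drive's axis, underside within 2.5 mm of the flange face (grip centre at most 96.5 mm above the drive's origin), level within 3 deg, at rest (horizontal distance between disc_grip and drive below 0.004 m and z of disc_grip in the frame of drive between 0.09 and 0.0965 m and angle between disc_grip's own z axis and vertical below 0.05 rad and linear speed of disc below 0.02 m/s); the robot touches nothing.
It fails at once if the disc is pressed or knocked against the drive with more than 50 N (contact force between disc and drive above 50 N).
It fails at once if a bystander is moved by more than 30 mm (distance of any of plum_cup, tape, salt, wipes, marker, pen from where it was at the start of the episode above 0.03 m).
It also fails if it takes over 61 s, if anything falls off the work surface, if the arm or the gripper's body presses on something with over 40 N, if the wrist force passes 120 N, or if a joint passes its speed limit or range.

ROBOT

A 7-joint arm with a two-finger parallel gripper is mounted at the origin on a cart in front of the work surface, level with it; the furniture and walls round the work are solid. World frame = base frame: x ahead of the robot, y to its left, z up, the work surface at z = 0. Lengths are in m, angles in rad, forces in N, time in s.
With the tool pointing down it reaches from about 0.425 to 0.825 m from the base axis. Payload 3.6 kg.
Tool frame: the origin (TCP) lies at the very end of the fingers, on their centre line; the grasp point (between the pads) lies 19 mm behind it; z points along the fingers, y is the direction in which the jaws open and shut (so a half turn about z gives the same grasp; the last joint's range is limited). The gripper opens to 85 mm and grips with 20 to 120 N. Pads are 22 mm wide; open, the fingers measure 114 mm over their backs; the gripper's body (76 mm by 85 mm) begins 54 mm behind the grasp point. The pads swing forward as they close: fully open they stand 13 mm farther back than shut.
Start: joints at [-1.284, 0.615, -0.013, 1.423, 0.008, 1.103, -0.04], TCP at [0.2, 0.618, 0.21] pointing down, gripper open.
Joint ranges: [-3.12, 3.12], [-0.3, 2.06], [-1.34, 1.32], [0.26, 2.42], [-1.36, 4.5], [0.01, 1.98], [-2.84, 2.84]. Speed limits (rad/s): [2.79, 2.79, 3.14, 3.14, 3.14, 3.14, 3.14].

INTERFACE

Orientations are given as a unit quaternion [x, y, z, w].
In Python, from station import ctrl, optics, hand_in gives the robot as it stands. The module is installed in compiled form; this text tells all that it offers.
- The arm moves only by the shell command python3 -m crank 'ROWS' [FORCE]. ROWS is JSON, a list of rows, each a list of 3 entries, a list of its own where there are three numbers: the shift along the tool's x, y, z in mm, then the turn, a rotation vector about the tool's x, y, z in degrees, then the opening, from 0 (shut) to 1 (fully open). In form: [[[x, y, z], [rx, ry, rz], gripper], ...]. A call has 1 to 20 rows; each row is the pose to reach, as a shift and turn from the pose commanded when the call began, along the tool's axes at that moment; what a row does not reach only later rows make up. A row lasts 1/10 s, in which the tool goes at most 50 mm and 8.59 degrees, less where a joint would pass 70% of its speed; a pose out of reach is approached as far as the arm can. A call with a gripper value outside its range is refused whole. The fingers move at their own pace and stop on an object; FORCE is the grip in N (left out, the last holds). Time passes only in rows, so rows that repeat a pose let the fingers close. It gives the time, the measured TCP pose, the force and the opening at its end, in the units of the state.
- ctrl.state(): the state, without advancing time (a new reading comes with each control period).
- optics.read_camera(name): name is "scene" or "top" or "wrist"; returns the picture (384x512x3 uint8, red, green, blue); there is no depth.
- optics.camera_params(name): a dict with "K" (3x3 intrinsics, pixels), "R" (3x3) and "t" (3): a world point X has camera coordinates R X + t; the wrist camera has in their place "tool_from_camera" (4x4, takes a point from camera to tool coordinates, whose origin is the TCP and whose axes are the flange's). Camera axes: x right, y down, z forward; pixel columns grow to the right and rows downward; lengths in m; the calibration is good to about 2 mm. The wrist camera is an equidistant fisheye: a pixel r from the principal point sees the ray r / f radians off the axis. A picture is of the moment at which its call begins: read the wrist's pose just before it. camera_params takes no time and is no camera call.
- hand_in(): hands the job in, once; it reports no verdict.
The state is a dict: "clock": time; "joints": joint angles; "qd": joint speeds; "joint_efforts": joint torques, N m; "tool_pos": TCP position; "orientation": TCP orientation; "wrist_force": force on the tool from outside, world axes, zero at the start; "torque": the same for the moment, N m; "grip_width": finger opening in m.
Only numpy, scipy, OpenCV 4.12 (cv2) and the standard library are available. Lean on these libraries where they do the work, as an engineer would, in place of code of your own. Each camera call takes 0.05 s, during which the arm holds its last target.

## Working session

There is one attempt and no reset: what is moved stays moved. The work goes in short steps, Python scripts to look and compute and a shell command to move; the robot and the scene stay as the last step left them, time stands still between calls to the robot, and variables do not carry over. Pictures are saved under pics/ and viewed, and the job is handed in when it is done.

```bash
mkdir -p pics
python3 - <<'E'
from station import ctrl, optics
import cv2
s=ctrl.state(); print(s)
for n in ("scene","top","wrist"):
    im=optics.read_camera(n); cv2.imwrite(f"pics/{n}0.png",im[:,:,::-1])
    p=optics.camera_params(n); print(n,{k:getattr(v,'tolist',lambda:v)() for k,v in p.items()})
E
```

```text
{'clock': 0.0, 'joints': array([-1.28447737,  0.61593735, -0.01262587,  1.42493213,  0.00807584,
        1.10336801, -0.04036738]), 'qd': array([-0.00089597, -0.0003116 ,  0.00209236,  0.00029236, -0.00104827,
        0.00077215, -0.00041998]), 'joint_efforts': array([ 7.03676815e-04, -4.69199717e+01,  2.59295180e-01, -1.71027392e+01,
        9.90808709e-03,  9.63444239e-03, -2.08590158e-07]), 'tool_pos': array([0.19975851, 0.61767587, 0.20901539]), 'orientation': array([ 1.55724871e-01,  9.87799615e-01, -1.28270646e-03, -1.96811790e-04]), 'wrist_force': array([-0.14841811,  0.0778496 , -0.89874744]), 'torque': array([-0.05083394, -0.00194209, -0.00223665]), 'grip_width': 0.08553383180012782}
scene {'K': [[402.6158939927544, 0.0, 258.1808794809001], [0.0, 402.6158939927544, 198.70230965385696], [0.0, 0.0, 1.0]], 'R': [[0.7838525741985485, -0.6208716356440451, -0.009672330380899704], [-0.44298936316808774, -0.5482245306430303, -0.7093731656336889], [0.4351270688456894, 0.5603287214251262, -0.7047667400664153]], 't': [-0.4603707089616256, 0.2880784077812505, 1.1252247120147123]}
top {'K': [[373.76605489651547, 0.0, 258.97836004745415], [0.0, 373.76605489651547, 186.2270064753686], [0.0, 0.0, 1.0]], 'R': [[-0.0203459021386804, -0.9996090303898969, -0.019178911051818563], [-0.9950213609552999, 0.022116999427272053, -0.09717679547606387], [0.09756298226697425, 0.017106276605514597, -0.9950823281477115]], 't': [0.0025533313008708138, 0.5586099770075517, 1.0835843605176083]}
wrist {'K': [[297.3186396354542, 0.0, 259.3613818959372], [0.0, 297.3186396354542, 194.68646919971525], [0.0, 0.0, 1.0]], 'tool_from_camera': [[0.00036782442708732156, -0.9496405949779625, -0.3133410363726567, 0.08175686873265679], [0.9999998075680889, 0.0005058364109336928, -0.0003591563851233821, 0.0003623427738287388], [0.000499568788495752, -0.31334084396935086, 0.9496405982957964, -0.16466208456071776], [0.0, 0.0, 0.0, 1.0]]}
```

View pics/scene0.png

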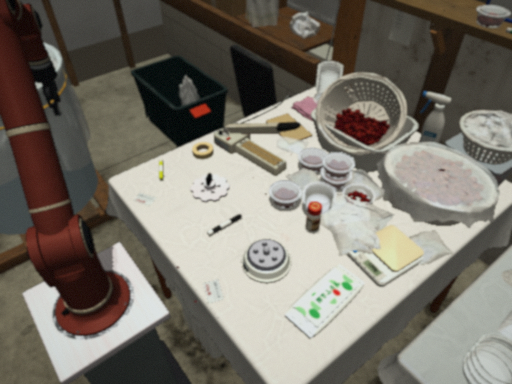

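View pics/top0.png

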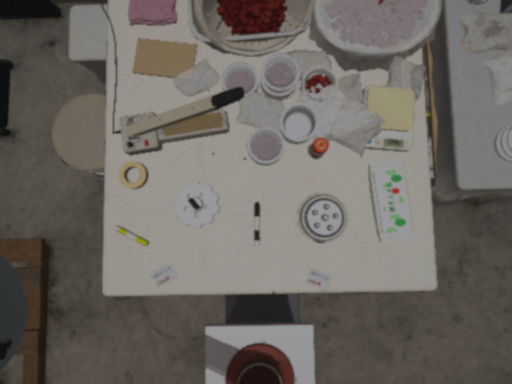

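View pics/wrist0.png

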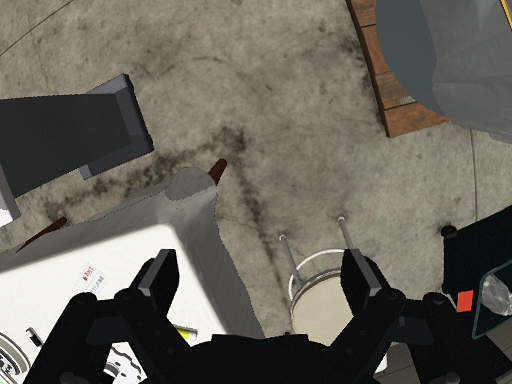

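The top view shows the disc near pixel (198,204) with a black grip near (195,203), and the drive near (323,217). The marker (257,222) lies between them. I'll zoom in and measure.

```bash
cat > h.py <<'E'
import numpy as np, cv2
from station import ctrl, optics
from scipy.spatial.transform import Rotation as Ro
P={n:optics.camera_params(n) for n in ("scene","top")}
W=optics.camera_params("wrist")
def ray(n,uv):
    p=P[n];d=p["R"].T@np.linalg.inv(p["K"])@np.array([uv[0],uv[1],1.]);c=-p["R"].T@p["t"];return c,d
def plane(n,uv,z):
    c,d=ray(n,uv);return c+d*(z-c[2])/d[2]
def proj(n,X):
    p=P[n];q=p["K"]@(p["R"]@np.asarray(X)+p["t"]);return q[:2]/q[2]
def wray(uv,pos,quat):
    K=W["K"];x=(uv[0]-K[0,2]);y=(uv[1]-K[1,2]);r=np.hypot(x,y);th=r/K[0,0]
    d=np.array([np.sin(th)*x/max(r,1e-9),np.sin(th)*y/max(r,1e-9),np.cos(th)])
    T=W["tool_from_camera"];R=Ro.from_quat(quat).as_matrix()
    return R@T[:3,3]+pos, R@T[:3,:3]@d
def wplane(uv,z,pos,quat):
    c,d=wray(uv,pos,quat);return c+d*(z-c[2])/d[2]
def wproj(X,pos,quat):
    T=W["tool_from_camera"];R=Ro.from_quat(quat).as_matrix()
    q=R.T@(np.asarray(X)-pos);q=T[:3,:3].T@(q-T[:3,3]);K=W["K"]
    th=np.arctan2(np.hypot(q[0],q[1]),q[2]);r=K[0,0]*th;n=np.hypot(q[0],q[1])
    return np.array([K[0,2]+r*q[0]/n,K[1,2]+r*q[1]/n])
E
python3 - <<'E'
from h import *
t=cv2.imread("pics/top0.png");s=cv2.imread("pics/scene0.png")
a=cv2.resize(t[174:234,168:228],(390,390),interpolation=cv2.INTER_CUBIC)
b=cv2.resize(t[187:247,293:353],(390,390),interpolation=cv2.INTER_CUBIC)
cv2.imwrite("pics/z1.png",np.hstack([a,b]))
c=cv2.resize(s[160:210,180:240],(390,325),interpolation=cv2.INTER_CUBIC)
d=cv2.resize(s[232:282,236:296],(390,325),interpolation=cv2.INTER_CUBIC)
cv2.imwrite("pics/z2.png",np.hstack([c,d]))
g=cv2.cvtColor(t,cv2.COLOR_BGR2GRAY)
m=(g[190:220,180:215]<60).astype(np.uint8)
cs,_=cv2.findContours(m,cv2.RETR_EXTERNAL,cv2.CHAIN_APPROX_NONE)
for k in cs:
    if cv2.contourArea(k)>8: print("grip top",cv2.minAreaRect(k+np.array([180,190])),cv2.contourArea(k))
for n,uv,z in(("top",(195,203),.062),("top",(198,205),.01),("top",(323,216.5),.048),("scene",(210,187),.01),("scene",(266,254),.048),("top",(257,222),0.01)):
    print(n,uv,plane(n,uv,z))
E
```

```text
grip top ((193.75, 203.25001525878906), (11.31370735168457, 3.535533905029297), 45.0) 32.5
top (195, 203) [0.51076994 0.17500194 0.062     ]
top (198, 205) [0.50749085 0.17583217 0.01      ]
top (323, 216.5) [ 0.46469994 -0.19252253  0.048     ]
scene (210, 187) [0.50860739 0.1778592  0.01      ]
scene (266, 254) [ 0.45756376 -0.2013995   0.048     ]
top (257, 222) [ 0.45288784 -0.00093666  0.01      ]
```

View pics/z1.png

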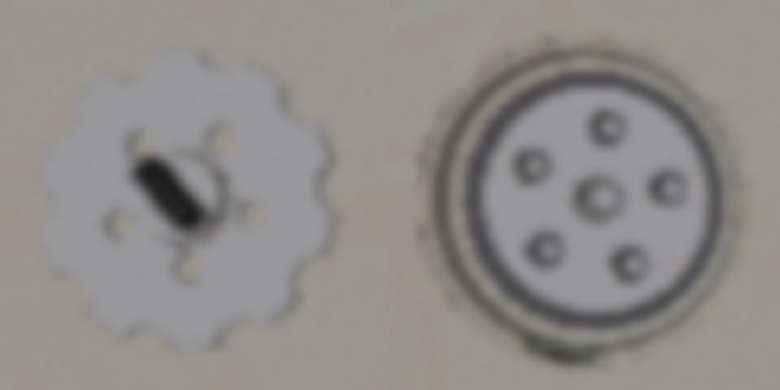

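View pics/z2.png

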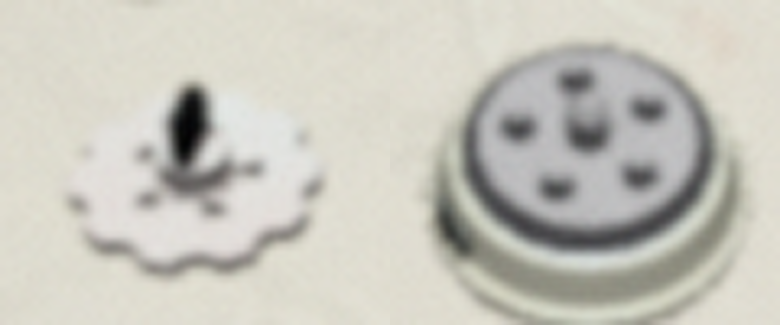

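The crops show the five studs and the centre pin clearly, and the disc's five holes and grip bar. I'll turn these into world positions and angles.

Run:
```python
from h import *
def f(u,v,ox,oy): return ((u+.5)/6.5-.5+ox,(v+.5)/6.5-.5+oy)
def ana(name,pts,n,ox,oy,z):
    X=np.array([plane(n,f(*p,ox,oy),z)[:2] for p in pts]);c=X.mean(0)
    d=X-c; a=np.degrees(np.arctan2(d[:,1],d[:,0])); r=np.hypot(*d.T)
    ph=np.degrees(np.angle(np.exp(5j*np.radians(a)).mean()))/5
    print(name,c.round(4),(r*1e3).round(1),np.sort(a).round(1),"phase",round(ph,1))
    return c
ana("studs top",[(218,128),(142,165),(278,188),(155,250),(242,262)],"top",293,187,.060)
ana("studs scene",[(575-390,80),(648-390,108),(640-390,175),(557-390,187),(517-390,127)],"scene",236,232,.058)
ana("holes top",[(140,140),(222,138),(250,212),(190,265),(118,222)],"top",168,174,.008)
ana("holes scene",[(146,153),(252,169),(212,208),(150,200)],"scene",180,160,.01)
e=[plane("top",f(u,v,168,174),.062)[:2] for u,v in((145,167),(195,222))]
d=e[1]-e[0];print("bar top",np.mean(e,0),np.hypot(*d),np.degrees(np.arctan2(d[1],d[0])))
t=cv2.imread("pics/top0.png")
# discs outlines
for nm,ox,oy,pts,z in(("flange",293,187,[(602-390,75),(602-390,325),(475-390,200),(725-390,200)],.048),("housing",293,187,[(586-390,48),(586-390,350),(435-390,200),(740-390,200)],.02)):
    X=np.array([plane("top",f(*p,ox,oy),z)[:2] for p in pts]);print(nm,X.mean(0),np.ptp(X,0))
for nm,ox,oy,pts,z in(("rim disc",168,174,[(190,50),(190,350),(40,200),(335,200)],.01),):
    X=np.array([plane("top",f(*p,ox,oy),z)[:2] for p in pts]);print(nm,X.mean(0),np.ptp(X,0))
s=ctrl.state();print(s["clock"],Ro.from_quat(s["orientation"]).as_matrix().round(3))
```

```text
studs top [ 0.4627 -0.1947] [31.4 31.8 31.5 32.2 31.4] [-153.   -82.8  -11.    61.3  133.1] phase -10.5
studs scene [ 0.4564 -0.2025] [31.7 31.3 32.  31.7 31.8] [-154.1  -82.7   -9.9   61.1  133.2] phase -10.5
holes top [0.5119 0.1826] [33.2 31.8 31.8 32.5 32.9] [-175.3 -105.3  -34.2   38.   110.9] phase -33.2
holes scene [0.5035 0.1778] [35.8 34.9 24.7 24.8] [-94.5 -21.1  99.5 175.6] phase -32.0
bar top [0.50942596 0.17868274] 0.03323308005107987 -138.29632736890537
flange [ 0.4622862  -0.19826801] [0.11044822 0.11050468]
housing [ 0.46302409 -0.19619004] [0.1368973  0.13832333]
rim disc [0.50976055 0.1800484 ] [0.13912083 0.13721279]
0.15 [[-0.951  0.308 -0.001]
 [ 0.308  0.951 -0.002]
 [-0.    -0.002 -1.   ]]
```

Both views give a stud phase of about -10.5° (mod 72). The disc yaw is about 40° at (0.51, 0.18). The two cameras disagree by about 8 mm on the drive's centre, so I'll check it with the wrist camera. First I'll hover over the disc with the jaws lined up across the bar.

```bash
python3 -m crank '[[[-29,-21,0],[0,0,8],1],[[-57,-43,0],[0,0,16],1],[[-86,-64,0],[0,0,24],1],[[-115,-86,0],[0,0,32],1],[[-143,-107,0],[0,0,40],1],[[-172,-128,0],[0,0,48],1],[[-201,-150,0],[0,0,56],1],[[-229,-171,0],[0,0,64],1],[[-258,-193,0],[0,0,72],1],[[-287,-214,0],[0,0,80],1],[[-315,-235,0],[0,0,88],1],[[-344,-257,0],[0,0,96],1],[[-373,-278,0],[0,0,104],1],[[-401,-300,0],[0,0,112],1],[[-430,-321,0],[0,0,119],1],[[-430,-321,0],[0,0,122],1],[[-430,-321,0],[0,0,122],1],[[-430,-321,0],[0,0,122],1]]'
python3 - <<'E'
from h import *
s=ctrl.state();im=optics.read_camera("wrist")
cv2.imwrite("pics/w1.png",im[:,:,::-1])
np.savez("w1.npz",p=s["tool_pos"],q=s["orientation"])
print(s["tool_pos"],s["joints"].round(2),Ro.from_quat(s["orientation"]).as_matrix().round(3),s["wrist_force"])
E
```

```text
clock: 1.95
tool_pos: [0.5097, 0.1817, 0.2098]
orientation: [0.939, 0.344, -0.001, -0.0]
wrist_force: [0.5, 0.6, 0.7]
grip_width: 0.0854
[0.50970637 0.18166339 0.20981082] [-0.77  0.5   0.6   1.75 -0.33  0.99 -0.92] [[ 0.763  0.646 -0.001]
 [ 0.646 -0.763  0.   ]
 [-0.001 -0.001 -1.   ]] [0.53944077 0.63265402 0.72767337]
```

View pics/w1.png

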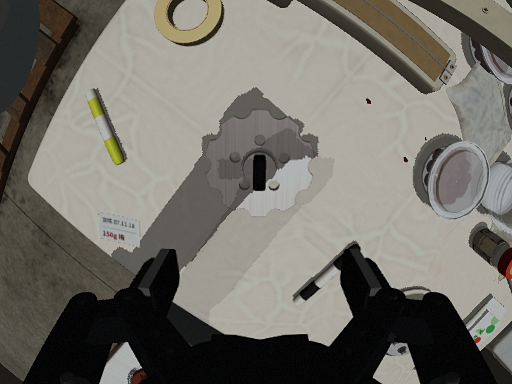

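The wrist view shows the disc's bar at about (259,173), nearly upright in the image, with the five holes around it. I'll measure those.

Run:
```python
from h import *
d=np.load("w1.npz");p,q=d["p"],d["q"]
im=cv2.imread("pics/w1.png");g=cv2.cvtColor(im,cv2.COLOR_BGR2GRAY)
m=np.zeros_like(g);m[140:205,235:285]=(g[140:205,235:285]<28)
cs,_=cv2.findContours(m,cv2.RETR_EXTERNAL,cv2.CHAIN_APPROX_NONE)
for k in cs:
    if cv2.contourArea(k)>40: print(cv2.minAreaRect(k),cv2.boundingRect(k),cv2.contourArea(k))
cv2.imwrite("pics/w1z.png",cv2.resize(im[95:225,195:325],(780,780)[:2],interpolation=cv2.INTER_CUBIC)[:600])
```

```text
((259.0, 172.5), (35.0, 12.0), 90.0) (253, 155, 13, 36) 392.0
```

View pics/w1z.png

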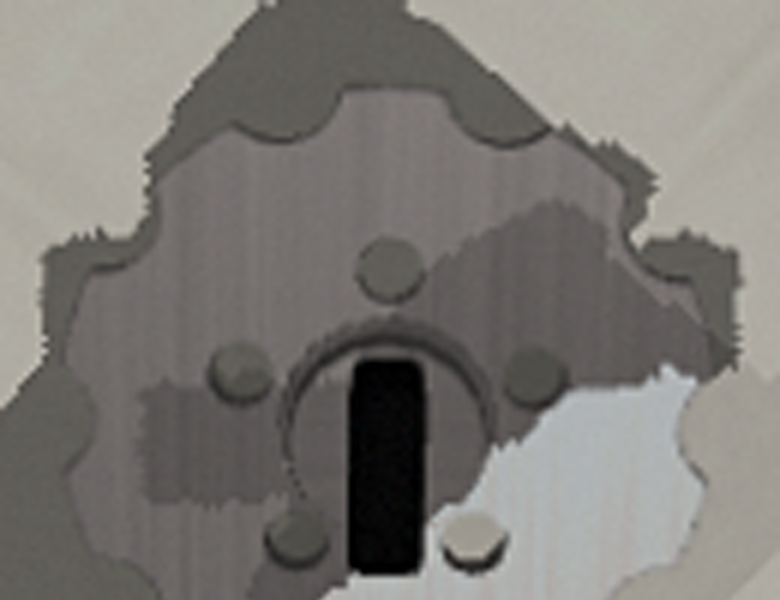

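Run:
```python
from h import *
d=np.load("w1.npz");p,q=d["p"],d["q"]
R=Ro.from_quat(q).as_matrix()
f=lambda u,v:((u+.5)/6-.5+195,(v+.5)/6-.5+95)
H=np.array([wplane(f(*x),.01,p,q) for x in((390,270),(241,373),(537,376),(297,538),(475,540))])
c=H.mean(0);dd=H-c;a=np.degrees(np.arctan2(dd[:,1],dd[:,0]))
ph=np.degrees(np.angle(np.exp(5j*np.radians(a)).mean()))/5
print("holes",c,np.hypot(dd[:,0],dd[:,1]),a,ph,ph+72)
B=np.array([wplane(f(*x),.062,p,q) for x in((387,358),(386,574))]);v=B[0]-B[1]
print("bar",B.mean(0),np.hypot(*v[:2]),np.degrees(np.arctan2(v[1],v[0])),"tool x",np.degrees(np.arctan2(R[1,0],R[0,0])))
for nm,X in(("holes",c),("bar",B.mean(0))): print(nm,"shift tool mm",R.T@(X-p)*1e3)
```

```text
holes [0.50802895 0.18227764 0.01      ] [0.03176169 0.0322474  0.03246702 0.03210475 0.03195167] [  39.501281    111.73650748  -32.51702867 -176.88989933 -104.28688791] -32.49119455560256 39.50880544439744
bar [0.51010243 0.18428374 0.062     ] 0.04024685564659505 39.976484879539804 tool x 40.231218717268106
holes shift tool mm [ -0.7445957   -1.31831317 199.81307284]
bar shift tool mm [  2.09782626  -1.57155575 147.81133962]
```

The bar and holes give the disc centre at about (-0.7, -1.4) mm from the TCP in tool axes and a yaw of 39.6°. The radii come out at 32 mm, as specified. Next I'll look at the drive with the wrist camera while the jaws are still empty, at the expected final yaw.

```bash
python3 -m crank '[[[-31,29,0],[0,0,-3],1],[[-63,57,0],[0,0,-6],1],[[-94,86,0],[0,0,-9],1],[[-126,114,0],[0,0,-12],1],[[-157,143,0],[0,0,-15],1],[[-189,171,0],[0,0,-18],1],[[-220,200,0],[0,0,-20],1],[[-252,228,0],[0,0,-21],1],[[-283,257,0],[0,0,-22],1],[[-283,257,0],[0,0,-22],1],[[-283,257,0],[0,0,-22],1],[[-283,257,0],[0,0,-22],1]]'
python3 - <<'E'
from h import *
s=ctrl.state();im=optics.read_camera("wrist")
cv2.imwrite("pics/w2.png",im[:,:,::-1])
np.savez("w2.npz",p=s["tool_pos"],q=s["orientation"])
cv2.imwrite("pics/w2z.png",cv2.resize(im[95:225,195:325,::-1],(780,780),interpolation=cv2.INTER_CUBIC)[:600])
print(s["tool_pos"],s["joints"].round(2))
E
```

```text
clock: 3.2
tool_pos: [0.4598, -0.1961, 0.21]
orientation: [0.856, 0.517, 0.0, -0.001]
wrist_force: [-1.5, 0.0, -0.2]
grip_width: 0.0852
[ 0.4598162  -0.19608294  0.20997936] [-0.01  0.42  0.53  1.86 -0.26  0.93  0.16]
```

View pics/w2.png

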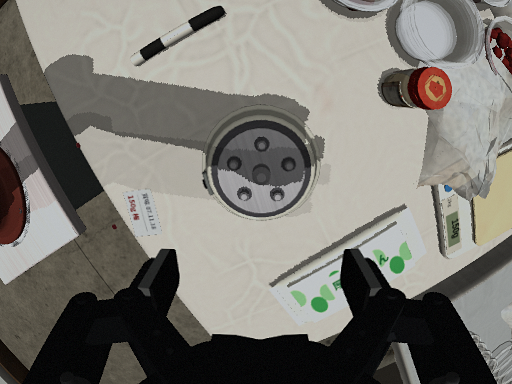

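View pics/w2z.png

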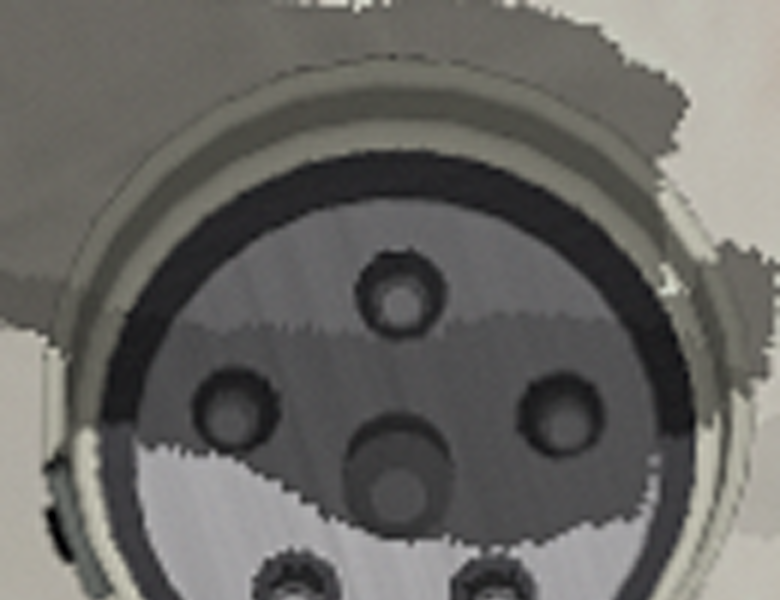

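The studs sit symmetrically about the image's vertical axis, so the tool yaw is nearly right already. I'll get the stud tops and pin tip accurately.

Run:
```python
from h import *
im=cv2.imread("pics/w2.png")
cv2.imwrite("pics/w2y.png",cv2.resize(im[130:214,210:310],(700,588),interpolation=cv2.INTER_CUBIC))
```

```text
(no output)
```

View pics/w2y.png

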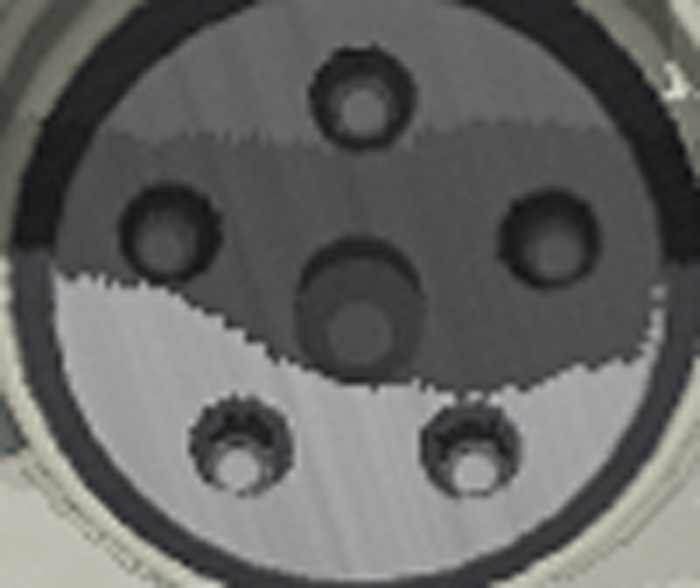

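Run:
```python
from h import *
d=np.load("w2.npz");p,q=d["p"],d["q"]
R=Ro.from_quat(q).as_matrix()
f=lambda u,v:((u+.5)/7-.5+210,(v+.5)/7-.5+130)
H=np.array([wplane(f(*x),.060,p,q) for x in((361,107),(168,238),(552,245),(240,468),(474,470))])
c=H.mean(0);dd=H-c;a=np.degrees(np.arctan2(dd[:,1],dd[:,0]))
ph=np.degrees(np.angle(np.exp(5j*np.radians(a)).mean()))/5
print("studs",c,np.hypot(dd[:,0],dd[:,1]),a,ph,ph+72)
print("tool x",np.degrees(np.arctan2(R[1,0],R[0,0])))
pt=wplane(f(360,328),.072,p,q);print("pin",pt)
for X in(c,pt): print("tool mm",R.T@(X-p)*1e3)
```

```text
studs [ 0.46051662 -0.19523896  0.06      ] [0.03163356 0.03165314 0.03158228 0.03245968 0.03239747] [  61.83567331  131.5381556    -8.95998172 -153.46621663  -83.08146361] -10.425582193796327 61.57441780620367
tool x 62.28012270908522
pin [ 0.46055416 -0.19537249  0.072     ]
tool mm [  0.89585654   0.3626423  149.98026048]
tool mm [  0.80928142   0.44717459 137.98006884]
```

Wrist measurements: studs at phase 61.6°, pin and stud centre in agreement at (0.4605, -0.1953), radii 32 mm. The wrist agrees with the top camera to about 2 mm, so the scene view is the outlier. Going back over the disc.

```bash
python3 -m crank '[[[40,-15,0],[0,0,3],1],[[80,-30,0],[0,0,6],1],[[119,-44,0],[0,0,9],1],[[159,-59,0],[0,0,12],1],[[199,-74,0],[0,0,15],1],[[238,-89,0],[0,0,18],1],[[278,-103,0],[0,0,20],1],[[318,-118,0],[0,0,22],1],[[357.6,-133,20],[0,0,22.6],1],[[357.6,-133,50],[0,0,22.6],1],[[357.6,-133,80],[0,0,22.6],1],[[357.6,-133,80],[0,0,22.6],1],[[357.6,-133,80],[0,0,22.6],1],[[357.6,-133,80],[0,0,22.6],1]]'
python3 - <<'E'
from h import *
s=ctrl.state();im=optics.read_camera("wrist")
cv2.imwrite("pics/w3.png",im[:,:,::-1])
p,q=s["tool_pos"],s["orientation"];R=Ro.from_quat(q).as_matrix()
print(p,np.degrees(np.arctan2(R[1,0],R[0,0])),R[:,2])
g=cv2.cvtColor(im,cv2.COLOR_RGB2GRAY)
m=np.zeros_like(g);m[120:260,225:295]=(g[120:260,225:295]<28)
cs,_=cv2.findContours(m,cv2.RETR_EXTERNAL,cv2.CHAIN_APPROX_NONE)
for k in cs:
    if cv2.contourArea(k)>60:
        r=cv2.minAreaRect(k);print(r)
        print(R.T@(wplane(r[0],.062,p,q)-p)*1e3)
E
```

```text
clock: 4.65
tool_pos: [0.5103, 0.1806, 0.1319]
orientation: [0.941, 0.338, 0.002, 0.0]
wrist_force: [1.2, 0.2, 0.2]
grip_width: 0.0855
[0.51029941 0.18059954 0.13185503] 39.51134357734883 [ 0.00295306  0.00106008 -0.99999508]
((257.0, 194.0), (46.0, 16.0), 90.0)
[ 3.20801669 -3.13484907 69.86152481]
```

View pics/w3.png

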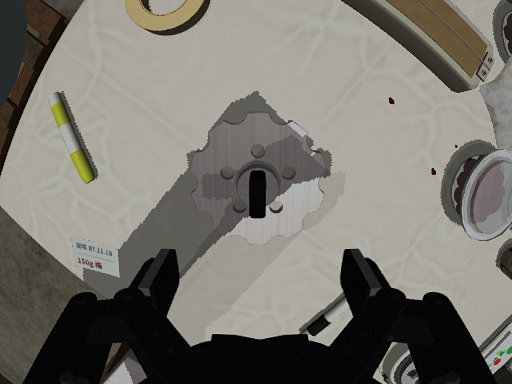

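The bar is at (257,194), about 3 mm off in tool y. I'll correct that, descend to about z = 0.035 (clear of the 30 mm boss) and close gently.

```bash
python3 -m crank '[[[0,-1.5,20],[0,0,0],1],[[0,-2.8,45],[0,0,0],1],[[0,-2.8,70],[0,0,0],1],[[0,-2.8,85],[0,0,0],1],[[0,-2.8,93],[0,0,0],1],[[0,-2.8,96],[0,0,0],1],[[0,-2.8,96],[0,0,0],1],[[0,-2.8,96],[0,0,0],1]]' && python3 -m crank '[[[0,0,0],[0,0,0],0.6],[[0,0,0],[0,0,0],0.4],[[0,0,0],[0,0,0],0.2],[[0,0,0],[0,0,0],0.1],[[0,0,0],[0,0,0],0],[[0,0,0],[0,0,0],0],[[0,0,0],[0,0,0],0],[[0,0,0],[0,0,0],0],[[0,0,0],[0,0,0],0],[[0,0,0],[0,0,0],0]]' 40
```

```text
clock: 5.5
tool_pos: [0.5083, 0.1824, 0.0352]
orientation: [0.941, 0.338, 0.001, 0.0]
wrist_force: [0.0, -0.0, -0.3]
grip_width: 0.0854
clock: 6.5
tool_pos: [0.5077, 0.1821, 0.0345]
orientation: [0.941, 0.338, 0.0, 0.0]
wrist_force: [0.0, -1.0, 4.9]
grip_width: 0.0128
```

Gripped at 12.8 mm wide. Now lift.

```bash
python3 -m crank '[[[0,0,0],[0,0,0],0],[[0,0,-10],[0,0,0],0],[[0,0,-25],[0,0,0],0],[[0,0,-50],[0,0,0],0],[[0,0,-80],[0,0,0],0],[[0,0,-110],[0,0,0],0],[[0,0,-135],[0,0,0],0],[[0,0,-135],[0,0,0],0],[[0,0,-135],[0,0,0],0],[[0,0,-135],[0,0,0],0]]' 60
python3 - <<'E'
from h import *
s=ctrl.state();im=optics.read_camera("wrist")
cv2.imwrite("pics/w4.png",im[:,:,::-1])
np.savez("w4.npz",p=s["tool_pos"],q=s["orientation"])
print(s["tool_pos"],s["wrist_force"],s["torque"])
E
```

```text
clock: 7.5
tool_pos: [0.5055, 0.1822, 0.1671]
orientation: [0.941, 0.338, -0.002, -0.0]
wrist_force: [-0.4, -0.4, -3.8]
grip_width: 0.0118
[0.50545959 0.18220816 0.1670914 ] [-0.37758748 -0.42414693 -3.8197841 ] [-0.02225346  0.0394348  -0.00517529]
```

View pics/w4.png

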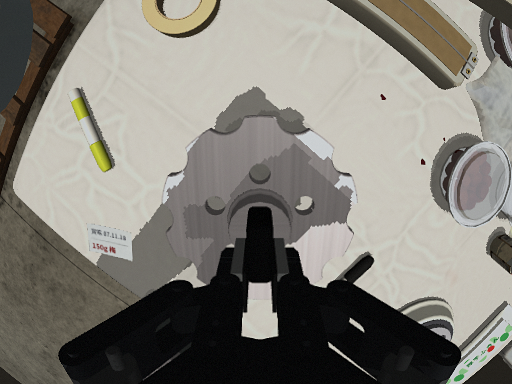

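Lifted and looks level; the measured weight is about 3.5 N. Next, where the disc sits in the hand: three holes are visible at (260,173), (215,205) and (305,203).

Run:
```python
from h import *
im=cv2.imread("pics/w4.png")
cv2.imwrite("pics/w4z.png",cv2.resize(im[150:225,195:325],(780,450),interpolation=cv2.INTER_CUBIC))
```

```text
(no output)
```

View pics/w4z.png

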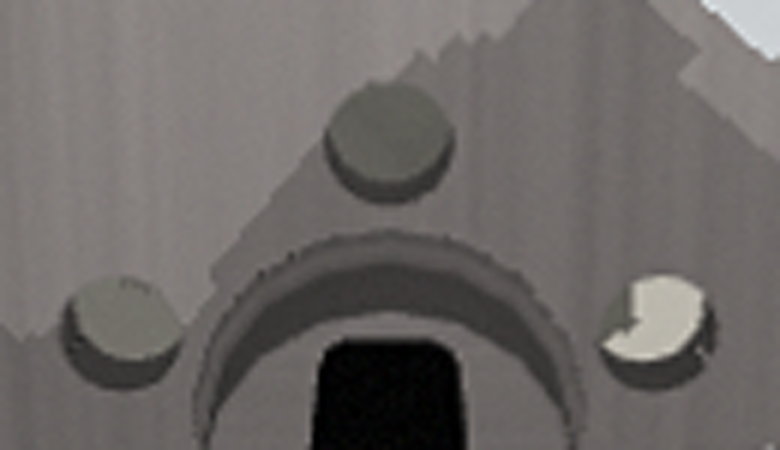

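Run:
```python
from h import *
f=lambda u,v:((u+.5)/6-.5+195,(v+.5)/6-.5+150)
for zt in (.0225,.0245,.0265):
    o=[];
    for x in((390,143),(122,333),(659,331)):
        c,d=wray(f(*x),np.zeros(3),[0,0,0,1]);o.append((c+d*(zt-c[2])/d[2])[:2])
    o=np.array(o)
    # circle centre
    A=np.c_[2*o,np.ones(3)];s=np.linalg.solve(A,(o**2).sum(1));c=s[:2];r=np.sqrt(s[2]+c@c)
    b=np.degrees(np.arctan2(*(o[0]-c)[::-1]))
    print(zt,(o*1e3).round(1).tolist(),"centre",c*1e3,"r",r*1e3,"ang",b, np.degrees(np.arctan2(*(o[1]-o[2])[::-1])))
```

```text
0.0225 [[32.8, -1.0], [10.9, -31.2], [11.1, 29.3]] centre [ 0.92120231 -0.93482579] r 31.88723466532929 ang -0.19933494516984876 -90.24592256977347
0.0245 [[32.3, -1.0], [10.1, -31.6], [10.4, 29.6]] centre [ 0.07405708 -0.93180703] r 32.227987429384186 ang -0.19933494516984 -90.24592256977348
0.0265 [[31.8, -1.0], [9.4, -31.9], [9.6, 29.9]] centre [-0.77308815 -0.92878827] r 32.56874019343909 ang -0.19933494516984568 -90.2459225697735
```

The disc's centre is at about (0.0, -0.9) mm in tool axes, with a hole radius of 32.2 mm, which checks out. The TCP target over the drive is (0.4613, -0.1957) at yaw about 61.4°.

```bash
python3 -m crank '[[[-12,12,0],[0,0,-1],0],[[-35,34,0],[0,0,-3],0],[[-65,62,0],[0,0,-6],0],[[-98,94,0],[0,0,-9],0],[[-131,126,0],[0,0,-12],0],[[-164,157,0],[0,0,-15],0],[[-197,189,0],[0,0,-18],0],[[-226,217,0],[0,0,-20],0],[[-250,240,0],[0,0,-21],0],[[-267,256,0],[0,0,-22],0],[[-274.4,263.3,0],[0,0,-22],0],[[-274.4,263.3,0],[0,0,-22],0],[[-274.4,263.3,0],[0,0,-22],0],[[-274.4,263.3,0],[0,0,-22],0],[[-274.4,263.3,0],[0,0,-22],0]]'
cat > st.py <<'E'
from h import *
s=ctrl.state();p,q=s["tool_pos"],s["orientation"];R=Ro.from_quat(q).as_matrix()
print(s["clock"],"pos",p.round(4),"yaw",np.degrees(np.arctan2(R[1,0],R[0,0])).round(2),"z",R[:,2].round(4),"F",s["wrist_force"].round(1),"T",s["torque"].round(2),"w",round(s["grip_width"],4))
print("to target, tool mm",(R.T@(np.array([.4613,-.1957,p[2]])-p)*1e3).round(1))
E
python3 st.py
```

```text
clock: 9.05
tool_pos: [0.4635, -0.1936, 0.169]
orientation: [0.859, 0.512, 0.0, -0.001]
wrist_force: [0.1, -0.2, -4.2]
grip_width: 0.0119
9.05 pos [ 0.4635 -0.1936  0.169 ] yaw 61.65 z [-4.e-04  1.e-03 -1.e+00] F [ 0.1 -0.2 -4.2] T [ 0.01  0.03 -0.06] w 0.0119
to target, tool mm [-2.9 -0.9 -0. ]
```

```bash
python3 -m crank '[[[-1.5,-0.5,10],[0,0,0],0],[[-2.9,-0.9,25],[0,0,0],0],[[-2.9,-0.9,40],[0,0,0],0],[[-2.9,-0.9,50],[0,0,0],0],[[-2.9,-0.9,55],[0,0,0],0],[[-2.9,-0.9,55],[0,0,0],0],[[-2.9,-0.9,55],[0,0,0],0],[[-2.9,-0.9,55],[0,0,0],0]]' >/dev/null; python3 st.py
python3 - <<'E'
from h import *
a=optics.read_camera("scene");b=optics.read_camera("wrist")
cv2.imwrite("pics/s5.png",np.hstack([cv2.resize(a[200:300,215:315,::-1],(400,400),interpolation=cv2.INTER_CUBIC),cv2.resize(b[100:300,160:360,::-1],(400,400),interpolation=cv2.INTER_CUBIC)]))
E
```

```text
9.85 pos [ 0.4614 -0.1978  0.1148] yaw 61.48 z [ 1.4e-03 -6.0e-04 -1.0e+00] F [ 0.7 -0.1 -3.9] T [-0.03  0.05  0.01] w 0.0117
to target, tool mm [ 1.8 -1.1 -0. ]
```

View pics/s5.png

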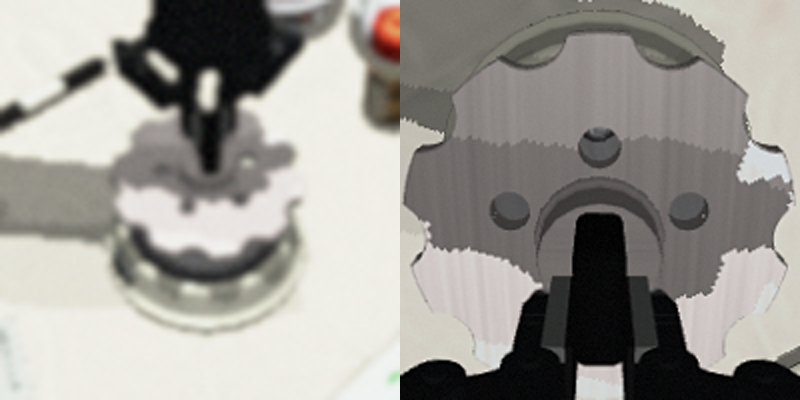

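The disc hovers above the drive and the tool is off target by (1.8, -1.1) mm. I'll correct that and lower in small steps, watching the force.

```bash
python3 -m crank '[[[1.8,-1.1,3],[0,0,0],0],[[1.8,-1.1,6],[0,0,0],0],[[1.8,-1.1,9],[0,0,0],0],[[1.8,-1.1,10],[0,0,0],0],[[1.8,-1.1,10],[0,0,0],0]]' >/dev/null; python3 st.py
```

```text
10.45 pos [ 0.4606 -0.1954  0.1039] yaw 61.47 z [-7.e-04  1.e-04 -1.e+00] F [-0.1  0.3 -4.1] T [-0.02 -0.04  0.05] w 0.0119
to target, tool mm [ 0.1  0.8 -0. ]
```

Pin entering with no contact force. Down towards stud height (TCP ≈ 0.0945).

```bash
python3 -m crank '[[[0,0.5,2],[0,0,0],0],[[0,0.5,4],[0,0,0],0],[[0,0.5,6],[0,0,0],0],[[0,0.5,7],[0,0,0],0],[[0,0.5,7],[0,0,0],0]]' >/dev/null; python3 st.py
```

```text
10.95 pos [ 0.4611 -0.1956  0.097 ] yaw 61.48 z [-4.e-04  0.e+00 -1.e+00] F [-0.6  0.1 -3.8] T [0.03 0.01 0.01] w 0.012
to target, tool mm [ 0.   0.2 -0. ]
```

```bash
python3 -m crank '[[[0,0,1],[0,0,0],0],[[0,0,2],[0,0,0],0],[[0,0,3],[0,0,0],0],[[0,0,3],[0,0,0],0]]' >/dev/null; python3 st.py
```

```text
11.35 pos [ 0.4611 -0.1957  0.0941] yaw 61.48 z [-2.e-04 -0.e+00 -1.e+00] F [-0.1  0.2 -3.8] T [-0.01  0.02 -0.  ] w 0.0117
to target, tool mm [ 0.   0.2 -0. ]
```

Still no contact; continuing 2 mm at a time.

```bash
python3 -m crank '[[[0,0,1],[0,0,0],0],[[0,0,2],[0,0,0],0],[[0,0,2],[0,0,0],0]]' >/dev/null; python3 st.py
```

```text
11.65 pos [ 0.4611 -0.1956  0.0921] yaw 61.48 z [-3.e-04  1.e-04 -1.e+00] F [ 0.2  0.8 -3.7] T [0.01 0.01 0.01] w 0.012
to target, tool mm [ 0.   0.2 -0. ]
```

```bash
python3 -m crank '[[[0,0,1],[0,0,0],0],[[0,0,1.5],[0,0,0],0],[[0,0,1.5],[0,0,0],0]]' >/dev/null; python3 st.py
```

```text
11.95 pos [ 0.4612 -0.1956  0.0906] yaw 61.48 z [-2.e-04  0.e+00 -1.e+00] F [-0.5  0.2 -4.6] T [-0.03 -0.06 -0.  ] w 0.0121
to target, tool mm [ 0.   0.1 -0. ]
```

At TCP 0.0906 the disc is already about 4 mm below stud-top height with no force, so the holes have found the studs. Easing it down.

```bash
python3 -m crank '[[[0,0,1],[0,0,0],0],[[0,0,2],[0,0,0],0],[[0,0,3],[0,0,0],0],[[0,0,3],[0,0,0],0]]' >/dev/null; python3 st.py
```

```text
12.35 pos [ 0.4611 -0.1957  0.0876] yaw 61.48 z [-3.e-04  0.e+00 -1.e+00] F [-0.6  0.4 -4.8] T [-0.02 -0.03 -0.01] w 0.0115
to target, tool mm [ 0.   0.2 -0. ]
```

```bash
python3 -m crank '[[[0,0,1],[0,0,0],0],[[0,0,2],[0,0,0],0],[[0,0,3],[0,0,0],0],[[0,0,3],[0,0,0],0]]' >/dev/null; python3 st.py
```

```text
12.75 pos [ 0.4611 -0.1956  0.0846] yaw 61.48 z [-3.e-04  0.e+00 -1.e+00] F [-0.3  0.2 -3.5] T [-0.07 -0.01  0.04] w 0.0116
to target, tool mm [ 0.   0.2 -0. ]
```

```bash
python3 -m crank '[[[0,0,0.7],[0,0,0],0],[[0,0,1.5],[0,0,0],0],[[0,0,1.5],[0,0,0],0]]' >/dev/null; python3 st.py
```

```text
13.05 pos [ 0.4611 -0.1957  0.0831] yaw 61.48 z [-3.e-04  0.e+00 -1.e+00] F [ 0.3  0.3 -3.8] T [-0.01  0.03  0.01] w 0.0117
to target, tool mm [ 0.   0.2 -0. ]
```

```bash
python3 -m crank '[[[0,0,0.3],[0,0,0],0],[[0,0,0.6],[0,0,0],0],[[0,0,0.6],[0,0,0],0]]' >/dev/null; python3 st.py
```

```text
13.35 pos [ 0.4612 -0.1957  0.0826] yaw 61.48 z [-1.e-04 -1.e-04 -1.e+00] F [-0.5 -0.2 -3.7] T [-0.07 -0.03 -0.02] w 0.0117
to target, tool mm [ 0.1  0.1 -0. ]
```

```bash
python3 -m crank '[[[0,0,0.4],[0,0,0],0],[[0,0,0.8],[0,0,0],0],[[0,0,0.8],[0,0,0],0]]' >/dev/null; python3 st.py
```

```text
13.65 pos [ 0.4612 -0.1957  0.0825] yaw 61.47 z [ 4.e-04  2.e-04 -1.e+00] F [-2.   0.6  5.3] T [ 0.25  0.5  -0.01] w 0.0117
to target, tool mm [0.1 0.1 0. ]
```

```bash
python3 -m crank '[[[0,0,0.3],[0,0,0],0],[[0,0,0.6],[0,0,0],0],[[0,0,0.6],[0,0,0],0]]' >/dev/null; python3 st.py
```

```text
13.95 pos [ 0.4612 -0.1957  0.0825] yaw 61.47 z [ 8.e-04  5.e-04 -1.e+00] F [-3.5  2.7 10.5] T [0.36 0.79 0.08] w 0.0117
to target, tool mm [0. 0. 0.]
```

Firm contact at TCP 0.0825, exactly the expected home height, at about 14 N. I'll ease off the push, open, and retreat straight up.

```bash
python3 -m crank '[[[0,0,-0.7],[0,0,0],0],[[0,0,-1.2],[0,0,0],0],[[0,0,-1.2],[0,0,0],0.2],[[0,0,-1.2],[0,0,0],0.4],[[0,0,-1.2],[0,0,0],0.6],[[0,0,-1.2],[0,0,0],0.8],[[0,0,-1.2],[0,0,0],0.8],[[0,0,-1.2],[0,0,0],0.8]]' 20; python3 -m crank '[[[0,0,-5],[0,0,0],0.8],[[0,0,-20],[0,0,0],0.8],[[0,0,-45],[0,0,0],0.8],[[0,0,-75],[0,0,0],0.8],[[0,0,-105],[0,0,0],0.8],[[0,0,-130],[0,0,0],0.8],[[0,0,-130],[0,0,0],0.8],[[0,0,-130],[0,0,0],0.8]]' 
python3 st.py
python3 - <<'E'
from h import *
s=ctrl.state();np.savez("w6.npz",p=s["tool_pos"],q=s["orientation"])
b=optics.read_camera("wrist");a=optics.read_camera("scene")
cv2.imwrite("pics/w6.png",b[:,:,::-1])
cv2.imwrite("pics/s6.png",np.hstack([cv2.resize(a[200:300,215:315,::-1],(400,400),interpolation=cv2.INTER_CUBIC),cv2.resize(b[100:230,195:325,::-1],(400,400),interpolation=cv2.INTER_CUBIC)]))
E
```

```text
clock: 14.75
tool_pos: [0.4613, -0.1957, 0.0824]
orientation: [0.859, 0.511, -0.0, 0.0]
wrist_force: [-0.9, 0.5, 0.5]
grip_width: 0.0684
clock: 15.55
tool_pos: [0.4611, -0.1955, 0.2127]
orientation: [0.859, 0.511, 0.0, 0.0]
wrist_force: [-0.3, 0.1, 0.6]
grip_width: 0.0684
15.55 pos [ 0.4611 -0.1955  0.2127] yaw 61.49 z [ 8.e-04  1.e-04 -1.e+00] F [-0.3  0.1  0.6] T [-0.06  0.01  0.02] w 0.0684
to target, tool mm [-0.1  0.2  0. ]
```

View pics/s6.png

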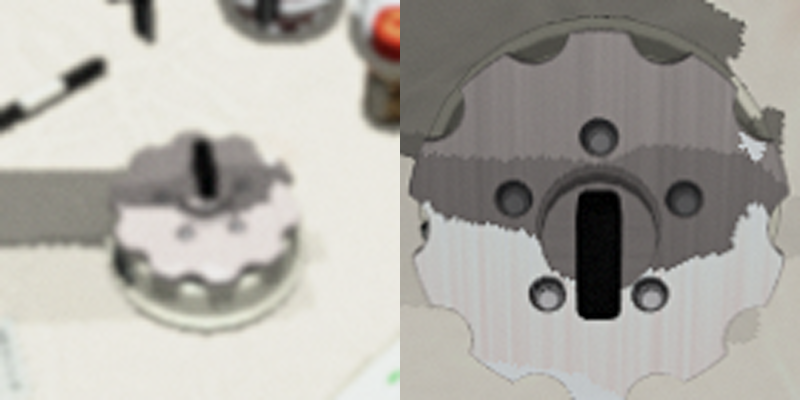

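View pics/w6.png

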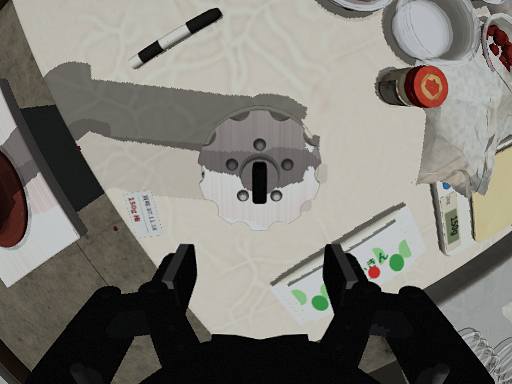

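All five studs show inside the holes, centred. The bar stands at (259,183), the disc lies level and low on the flange, and the marker and salt are where they were. The gripper is clear, so I'm handing in.

```bash
python3 -c "
from station import hand_in
print(hand_in())"
```

```text
the job is handed in; nothing more can be done
None
```

The dosing disc is on the drive, fully down on the flange, and released. I handed the job in at about 15.7 s of the 61 s. I gripped it by the black bar and set it on the centre pin. The wrist camera had already given the stud angle (about 61.5°), so I turned the disc to that angle on the way over. It slid down over the studs without needing any turning by feel.

**What the last checks showed:**
- **Seating:** the disc stopped firmly at a tool height of 82.5 mm, exactly the expected home height. The contact push on the flange reached about 14 N, more than the 5 N suggested but well below the 50 N limit. I then eased it off and let go.
- **Pictures after release:** all five studs show through the holes, the disc looks level, and the gripper is clear at about 0.21 m. The marker, salt and wipes pack look unmoved in the wrist view. The cup, tape and pen were not rechecked at the end, but the arm stayed well clear of them.

**What disagreed:** the scene camera put the drive's centre 8–10 mm away from the top and wrist views. I used the wrist measurement, and the clean fit bore it out. I also corrected tool position errors of 2–3 mm after the longer moves.

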